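Lever open the gluing press

TASK

The heavy steel plate of the little gluing press has to be opened with its lever. With the fingertips, push the red safety stop by its upright paddle fully out sideways from under the lever, then press the blue pad on the lever's long end all the way down to the rubber buffer so that the short end raises the plate. Finish while still holding the pad down with the plate raised; do not touch the plate itself, do not lift the lever off its pivot, and leave the bottle, tin and tumbler alone.

Things in the scene. Friction and masses are not known exactly. Their poses are not given: they have to be found in the camera images.
- press: The fixed gluing press on a 500 x 220 x 10 mm plywood board. Origin: on the table top, straight under the blue pad of the level lever. x runs along the lever from the pad towards the pivot (x = 200 mm) and the plate (x = 265 to 410 mm), z up; the red stop slides out towards -y. Two dark cheeks (y = +-18 to 26 mm, x = 170 to 230 mm, up to z = 116 mm) hold the 12 mm pivot rod, whose top is at z = 95 mm. Green bed under the plate, 111 mm high.
- lever: Loose steel lever, 333 mm long, 32 mm wide, 16 mm thick, lying level on the pivot rod between the cheeks. Origin: on its underside over the rod (95 mm above the table); x along the lever towards the short end, z up. The long end carries the pad 200 mm from the pivot; the short end reaches 108 mm the other way, under the plate's edge. The plate's weight keeps the lever level until pressed with about 5 to 11 N on the pad, more once it sits on the buffer.
- lever_pad (a point): Centre of the top face of the blue pad on the lever's long end. The pad is 60 mm (along the lever) x 50 mm x 8 mm; its top is 119 mm above the table at the start and about 52 mm when the lever meets the buffer; it tilts about 0.33 rad and shifts less than 5 mm sideways on the way.
- buffer (a point): Centre of the top of the black rubber buffer (28 mm across, 22 mm above the table) on which the long end of the lever lands.
- stop (a joint): Slide of the red safety stop, m: 0 (to 0.01 at the start) = its 40 mm wide block stands right under the lever, 3 mm below it, so the lever cannot go down; grows towards the press's -y; 0.07 = fully out, at its end. It stays where it is left; pushing takes about 2 N.
- stop_face (a point): Centre of the paddle's face that looks to the lever, 75 mm above the table. The red paddle is 42 mm wide along the lever, 12 mm thick and reaches from the slide to 100 mm above the table. Between lever edge and this face the gap is 53 mm at the start (wider if the stop starts partly out); in the gap only a bar lies at the bottom, up to 28 mm above the table. Push the face towards the press's -y.
- flap (a joint): Hinge of the heavy steel plate (145 x 180 x 14 mm, about 2.6 kg, yellow front edge), rad: 0 = lying shut on the bed, grows as its front edge rises; about 0.27 when the lever is fully down.
- flap_edge (a point): Middle of the upper front edge of the plate, 125 mm above the table when shut.
- glue_bottle: White glue bottle with a red cap, 38 mm across, 105 mm high, origin under its foot. Not to be disturbed.
- wax_tin: Flat black and red wax tin, 76 mm across, 30 mm high, origin under its foot. Not to be disturbed.
- tumbler: Green tumbler, 68 mm across, 120 mm high, origin under its foot. Not to be disturbed.

How it is judged:
By the outcome, as a careful person would: the job done as asked, in the order asked, and still so for the second after the job is handed in, while the arm keeps its last pose, push and grip.
It also fails if it takes over 38 s, if anything falls off the work surface, if the arm or the gripper's body presses on something with over 40 N, if the wrist force passes 120 N, or if a joint passes its speed limit or range.

ROBOT

A 6-joint arm with a two-finger parallel gripper is mounted at the origin on the work surface. World frame = base frame: x ahead of the robot, y to its left, z up, the work surface at z = 0. Lengths are in mm, angles in rad, forces in N, time in s.
With the tool pointing down it reaches from about 250 to 850 mm from the base axis. Payload 12.5 kg.
Tool frame: the origin (TCP) lies between the finger pads; the fingertips stand 14 mm ahead of it and the grasp point (between the pads) lies 5 mm behind it (ctrl.finger_overhang is the distance from the TCP to the fingertips, in mm); z points along the fingers, y is the line along which they close (so a half turn about z gives the same grasp; the last joint's range is limited). The gripper opens to 93 mm and grips with 3 to 60 N. Pads are 15 mm wide; open, the fingers measure 128 mm over their backs; the gripper's body (75 mm by 188 mm) begins 65 mm behind the grasp point.
Start: joints at [1.118, 0.351, 1.652, -0, 1.139, -0.085], TCP at [197.728, 513.214, 232.633] pointing down, gripper open.
Joint ranges: [-2.75, 2.75], [-0.79, 2.1], [0.01, 2.65], [-1.57, 4.71], [0.07, 3.14], [-2.87, 2.87]. Speed limits (rad/s): [2.22, 2.22, 2.79, 3.14, 3.14, 3.14].

INTERFACE

Orientations are given as a rotation vector (axis times angle).
In Python, from rig import status, cams, ctrl gives the robot as it stands. The module is installed in compiled form; this text tells all that it offers.
- The arm moves only by the tool apply_moves, never from a script. Its argument "series" is a list of rows, each an object of numbers: "tx", "ty", "tz": the shift along the world's x, y, z in mm; "wx", "wy", "wz": the turn, a rotation vector about the world's x, y, z in rad. In form: [{"tx": .., "ty": .., "tz": .., "wx": .., "wy": .., "wz": ..}, ...]. A call has 1 to 5 rows; each row is the pose to reach, as a shift and turn from the pose commanded when the call began; what a row does not reach only later rows make up. A row lasts 1/12 s, in which the tool goes at most 41.7 mm and 7.16 degrees, less where a joint would pass 70% of its speed; a pose out of reach is approached as far as the arm can. A call with a gripper value outside its range is refused whole. "fingers" is the opening, from 0 (shut) to 1 (fully open), set as the call begins (left out, the last holds). The fingers move at their own pace and stop on an object; the grip force is fixed at half the most. Time passes only in rows, so rows that repeat a pose let the fingers close. It gives the time, the measured TCP pose, the force, the opening and the grip force at its end, in the units of the state.
- status.get_state(): the state, without advancing time (a new reading comes with each control period).
- cams.get_image(name): name is "scene" or "top" or "wrist"; returns a dict with "color" (384x512x3 uint8, red, green, blue), "fx", "fy", "cx", "cy" (pixels), "D" ([k1, k2, p1, p2, k3] as OpenCV has them; the pictures are not rectified), "R" (3x3) and "t" (3): a world point X has camera coordinates R X + t; the wrist camera has in their place "hand_eye" (4x4, takes a point from camera to tool coordinates, whose origin is the TCP and whose axes are the flange's). Camera axes: x right, y down, z forward; pixel columns grow to the right and rows downward; lengths in mm; the calibration is good to about 2 mm. A picture is of the moment at which its call begins: read the wrist's pose just before it. There is no depth.
- ctrl.finish_job(): hands the job in; it is judged then, once.
Trained networks look in the newest picture that a camera, given by its name, has taken for a name from the list of things; names that differ only in an ending like _2 or _b are one class to them, and where a whole thing is asked for, a point or a joint stands for the part that bears it (a point fixed in the world has none). Each returns a list of dicts, best first, with "p" (0 to 1); they miss things now and then, are a little off and sometimes report something else, mostly with a low value. They report only what shows in the picture. A call takes as long as a camera call.
- cams.boxes_of(query, camera): "point" ([column, row] in pixels, amid what is visible of it).
- cams.trace(query, camera): "region" (384x512 bool, what is visible of it) and "point" ([column, row] in pixels, amid what is visible of it).
- cams.landmark_of(query, camera): "point" ([column, row] in pixels: a listed point, or the origin of a listed thing).
The state is a dict: "time_s": time; "q": joint angles; "dq": joint speeds; "joint_torque": joint torques, N m; "ee_pos": TCP position; "tool_rot": TCP orientation; "force": force on the tool from outside, world axes, zero at the start; "ft_torque": the same for the moment, N m; "finger_gap": opening from 0.0 (shut) to 1.0 (fully open); "gripper_force": force on a finger pad.
Only numpy, scipy, OpenCV 4.12 (cv2) and the standard library are available. Lean on these libraries where they do the work, as an engineer would, in place of code of your own. Each camera call takes 0.05 s, during which the arm holds its last target. There are 200 camera calls.

## Working session

There is one attempt and no reset: what is moved stays moved. The work goes in short steps, Python scripts to look and compute and a tool call to move; the robot and the scene stay as the last step left them, time stands still between calls to the robot, and variables do not carry over. Pictures are saved under pics/ and viewed, at most 10 in all, crops included, and the job is handed in when it is done.

Besides the shell and the picture viewer there is one more tool, called after "Request:" as a command line: name --argument value ..., lists and objects as JSON in quotes. apply_moves: Moves the arm, as the interface text tells. Its arguments: {"type":"object","properties":{"series":{"type":"array","items":{"type":"object","properties":{"tx":{"type":"number"},"ty":{"type":"number"},"tz":{"type":"number"},"wx":{"type":"number"},"wy":{"type":"number"},"wz":{"type":"number"}}}},"fingers":{"type":"number"}},"required":["series"]}

```bash
mkdir -p pics
cat > h.py <<'E'
import numpy as np,cv2
from rig import status,cams,ctrl
def ray(im,p):
    K=np.array([[im['fx'],0,im['cx']],[0,im['fy'],im['cy']],[0,0,1]]);D=np.array(im['D'],float)
    u=cv2.undistortPoints(np.array([[p]],float),K,D)[0,0]
    R=np.array(im['R']);t=np.array(im['t']).ravel()
    return -R.T@t, R.T@np.array([u[0],u[1],1])
def atz(im,p,z):
    c,d=ray(im,p);return c+d*(z-c[2])/d[2]
def tri(rs):
    A=0;b=0
    for c,d in rs:
        d=d/np.linalg.norm(d);P=np.eye(3)-np.outer(d,d);A=A+P;b=b+P@c
    return np.linalg.solve(A,b)
E
python3 - <<'E'
from h import *
np.set_printoptions(precision=1,suppress=True)
s=status.get_state();print(s['time_s'],s['ee_pos'],s['tool_rot'],s['force'])
ims={n:cams.get_image(n) for n in('scene','top')}
cv2.imwrite('pics/a.png',np.hstack([cv2.resize(ims[n]['color'][:,:,::-1],(400,300)) for n in ims]))
for n in ims: cv2.imwrite(f'pics/{n}.png',ims[n]['color'][:,:,::-1])
Z=dict(lever_pad=119,buffer=22,stop_face=75,flap_edge=125,press=0,lever=95,glue_bottle=0,wax_tin=0,tumbler=0)
for q,z in Z.items():
    rs=[]
    for n in ims:
        L=cams.landmark_of(q,n)
        for l in L[:2]: print(q,n,round(l['p'],2),np.array(l['point']),atz(ims[n],l['point'],z))
        if L: rs.append(ray(ims[n],L[0]['point']))
    if len(rs)==2: print('   tri',tri(rs))
E
```

```text
0.0 [197.6 512.9 232.1] [-0.6 -3.1  0. ] [-0.1 -0.1  0.1]
lever_pad scene 0.85 [234.5 133.4] [ 521.6 -134.4  119. ]
lever_pad scene 0.39 [268.6 187.2] [578.   70.1 119. ]
lever_pad top 0.59 [328.2 235. ] [ 521.2 -129.6  119. ]
   tri [ 522.3 -130.5  121.4]
buffer scene 0.62 [267.6 187.9] [522.6  10.3  22. ]
buffer scene 0.58 [234.  159.7] [ 526.9 -133.7   22. ]
buffer top 0.95 [325.  235.6] [ 528.1 -139.6   22. ]
   tri [501.2 -98.2 -55. ]
stop_face scene 0.85 [225.1 184.1] [630.6 -35.   75. ]
stop_face top 0.56 [295.4 192.8] [627.1 -46.2  75. ]
stop_face top 0.3 [327.8 235.3] [ 524.6 -137.    75. ]
   tri [627.1 -45.   64.8]
flap_edge scene 0.72 [285.2 199.3] [576.5 125.3 125. ]
flap_edge top 0.83 [226.4 199.4] [583.7 126.6 125. ]
flap_edge top 0.31 [250.6 207. ] [570.7  65.3 125. ]
   tri [581.5 127.3 131.5]
press scene 0.82 [236.8 169.9] [ 533.4 -112.8    0. ]
press top 0.79 [320.7 232.4] [ 537.9 -131.3    0. ]
   tri [ 533.2 -126.3   -8. ]
lever top 0.96 [249.7 211.4] [563.8  67.3  95. ]
glue_bottle scene 0.94 [168.6 190. ] [ 728.9 -171.7    0. ]
glue_bottle top 0.78 [344.7 165.1] [ 737.3 -188.3    0. ]
   tri [ 732.2 -183.1   -4.1]
wax_tin scene 0.95 [206.3 249.9] [757.6  52.4   0. ]
wax_tin top 0.89 [264.8 153.7] [748.9  43.7   0. ]
   tri [753.5  43.9 -15.3]
tumbler scene 0.8 [228.  306.1] [802.1 198.4   0. ]
tumbler top 0.58 [220.7 132.3] [801.4 178.3   0. ]
tumbler top 0.53 [345.7 166.5] [ 733.4 -191.3    0. ]
   tri [802.8 186.2 -17.7]
```

View pics/scene.png

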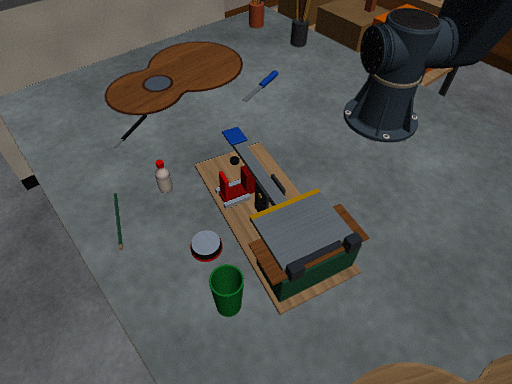

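View pics/top.png

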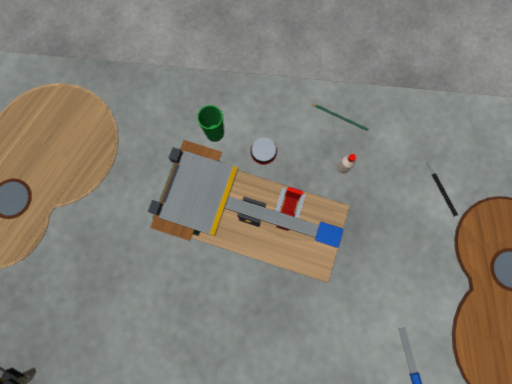

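The top view shows the press with the lever running from the blue pad (328,235) to the yellow plate edge (226,200), and the red stop at (291,200) on the far side. The tool's closing line is already nearly parallel to the lever, so I'll move above the gap and look from close by.

Request:
apply_moves --series '[{"tx": 20, "ty": -30, "tz": 15}, {"tx": 43, "ty": -60, "tz": 30}, {"tx": 66, "ty": -92, "tz": 40, "wz": 0.05}, {"tx": 90, "ty": -126, "tz": 50, "wz": 0.1}, {"tx": 114, "ty": -160, "tz": 60, "wz": 0.15}]' --fingers 0

```text
schema error: expected keys tx, ty, tz, wx, wy, wz
```

Request:
apply_moves --series '[{"tx": 24, "ty": -33}, {"tx": 48, "ty": -66}, {"tx": 72, "ty": -100}, {"tx": 96, "ty": -133}, {"tx": 120, "ty": -167}]'

```text
schema error: expected keys tx, ty, tz, wx, wy, wz
```

Request:
apply_moves --series '[{"tx": 24, "ty": -33}, {"tx": 48, "ty": -66}, {"tx": 72, "ty": -100}, {"tx": 96, "ty": -133}, {"tx": 120, "ty": -167}]'

```text
schema error: expected keys tx, ty, tz, wx, wy, wz
```

Request:
apply_moves --series '[{"tx": 20, "ty": -28}, {"tx": 38, "ty": -55}, {"tx": 38, "ty": -55}, {"tx": 38, "ty": -55}, {"tx": 38, "ty": -55}]'

```text
schema error: expected keys tx, ty, tz, wx, wy, wz
```

```bash
cat >> h.py <<'E'
def wrist():
    from scipy.spatial.transform import Rotation as Ro
    s=status.get_state();im=cams.get_image('wrist')
    T=np.eye(4);T[:3,:3]=Ro.from_rotvec(s['tool_rot']).as_matrix();T[:3,3]=s['ee_pos']
    M=np.linalg.inv(T@np.array(im['hand_eye']));im['R']=M[:3,:3];im['t']=M[:3,3]
    return s,im
E
python3 - <<'E'
from h import *
np.set_printoptions(precision=3,suppress=True)
s,im=wrist();print(s['time_s'],np.array(s['ee_pos']),s['tool_rot'],s['force'],s['finger_gap'])
cv2.imwrite('pics/w1.png',im['color'][:,:,::-1])
Z=dict(lever_pad=119,stop_face=75,flap_edge=125,press=0,lever=95,buffer=22)
for q,z in Z.items():
    for l in cams.landmark_of(q,'wrist')[:2]: print(q,round(l['p'],2),np.array(l['point']),atz(im,l['point'],z))
E
```

```text
1.0 [197.731 513.213 232.63 ] [-0.574 -3.089  0.   ] [-0.496  0.219 -0.302] 0.9936556218064693
```

View pics/w1.png

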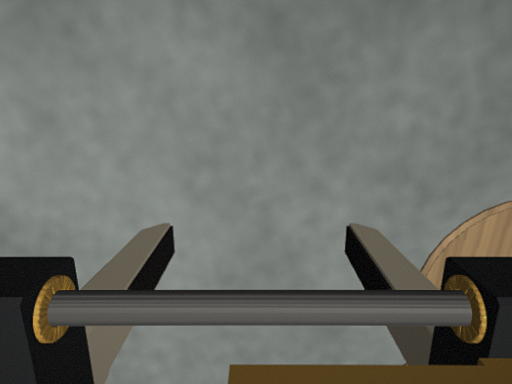

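The moves were refused because every row needs all six keys. The picture shows only the open fingers over bare table. I'll resend the moves with full rows.

Request:
apply_moves --series '[{"tx": 20, "ty": -30, "tz": 15, "wx": 0, "wy": 0, "wz": 0}, {"tx": 43, "ty": -60, "tz": 30, "wx": 0, "wy": 0, "wz": 0.03}, {"tx": 66, "ty": -92, "tz": 40, "wx": 0, "wy": 0, "wz": 0.07}, {"tx": 90, "ty": -126, "tz": 50, "wx": 0, "wy": 0, "wz": 0.11}, {"tx": 114, "ty": -160, "tz": 60, "wx": 0, "wy": 0, "wz": 0.15}]' --fingers 0

```text
time_s: 1.77
ee_pos: [311.0, 353.5, 292.7]
tool_rot: [0.337, 3.123, 0.001]
force: [0.7, 0.3, 0.7]
finger_gap: 0.693
gripper_force: 0.0
```

Request:
apply_moves --series '[{"tx": 24, "ty": -33, "tz": 0, "wx": 0, "wy": 0, "wz": 0}, {"tx": 48, "ty": -66, "tz": 0, "wx": 0, "wy": 0, "wz": 0}, {"tx": 72, "ty": -100, "tz": 0, "wx": 0, "wy": 0, "wz": 0}, {"tx": 96, "ty": -133, "tz": 0, "wx": 0, "wy": 0, "wz": 0}, {"tx": 120, "ty": -167, "tz": 0, "wx": 0, "wy": 0, "wz": 0}]'

```text
time_s: 2.18
ee_pos: [431.2, 186.2, 292.4]
tool_rot: [0.341, 3.122, 0.001]
force: [-0.2, 0.9, -0.8]
finger_gap: 0.333
gripper_force: 0.0
```

Request:
apply_moves --series '[{"tx": 24, "ty": -33, "tz": 0, "wx": 0, "wy": 0, "wz": 0}, {"tx": 48, "ty": -66, "tz": 0, "wx": 0, "wy": 0, "wz": 0}, {"tx": 72, "ty": -100, "tz": 0, "wx": 0, "wy": 0, "wz": 0}, {"tx": 96, "ty": -133, "tz": 0, "wx": 0, "wy": 0, "wz": 0}, {"tx": 120, "ty": -167, "tz": 0, "wx": 0, "wy": 0, "wz": 0}]'

```text
time_s: 2.6
ee_pos: [551.3, 19.1, 292.2]
tool_rot: [0.342, 3.123, 0.0]
force: [0.8, 1.7, 0.3]
finger_gap: 0.014
gripper_force: 0.0
```

Request:
apply_moves --series '[{"tx": 20, "ty": -28, "tz": 0, "wx": 0, "wy": 0, "wz": 0}, {"tx": 38, "ty": -55, "tz": 0, "wx": 0, "wy": 0, "wz": 0}, {"tx": 38, "ty": -55, "tz": 0, "wx": 0, "wy": 0, "wz": 0}, {"tx": 38, "ty": -55, "tz": 0, "wx": 0, "wy": 0, "wz": 0}, {"tx": 38, "ty": -55, "tz": 0, "wx": 0, "wy": 0, "wz": 0}]'

```text
time_s: 3.02
ee_pos: [588.1, -33.6, 291.9]
tool_rot: [-0.342, -3.122, -0.0]
force: [0.6, 0.7, -0.1]
finger_gap: 0.005
gripper_force: 0.0
```

```bash
cat > look.py <<'E'
import sys
from h import *
np.set_printoptions(precision=3,suppress=True)
s,im=wrist();print(s['time_s'],np.array(s['ee_pos']),s['tool_rot'],s['force'],s['finger_gap'])
cv2.imwrite(f'pics/{sys.argv[1]}.png',im['color'][:,:,::-1])
Z=dict(lever_pad=119,stop_face=75,flap_edge=125,press=0,lever=95,buffer=22)
for q,z in Z.items():
    for l in cams.landmark_of(q,'wrist')[:2]: print(q,round(l['p'],2),np.array(l['point']),atz(im,l['point'],z))
E
python3 look.py w2
```

```text
3.0167 [588.095 -33.581 291.907] [-0.342 -3.122 -0.   ] [ 0.602  0.658 -0.108] 0.005079229945947975
lever_pad 0.94 [142.3 129. ] [ 521.895 -134.275  119.   ]
lever_pad 0.72 [438.8 257. ] [720.715 134.696 119.   ]
stop_face 0.89 [256.8 194.4] [622.983 -43.973  75.   ]
flap_edge 0.95 [420.8 128.8] [578.554 125.225 125.   ]
press 0.93 [174.3 122.2] [ 525.005 -133.594    0.   ]
lever 0.63 [345.3 129.8] [568.617  62.395  95.   ]
buffer 0.81 [164.4 124.8] [ 524.924 -140.789   22.   ]
```

View pics/w2.png

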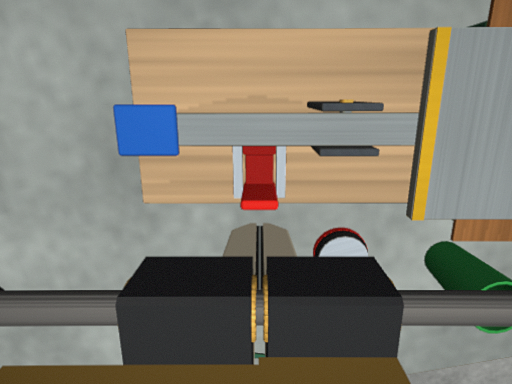

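The wrist view shows the lever along row 130, the pad at (146,130), and the red paddle face at (259,194). The cheeks are clear of the gap. The lever direction is about 77.7° and the tool is aligned with it, so I'll descend into the gap.

Request:
apply_moves --series '[{"tx": 3, "ty": -2, "tz": -30, "wx": 0, "wy": 0, "wz": 0}, {"tx": 6, "ty": -4, "tz": -65, "wx": 0, "wy": 0, "wz": 0}, {"tx": 6, "ty": -4, "tz": -100, "wx": 0, "wy": 0, "wz": 0}, {"tx": 6, "ty": -4, "tz": -130, "wx": 0, "wy": 0, "wz": 0}, {"tx": 6, "ty": -4, "tz": -150, "wx": 0, "wy": 0, "wz": 0}]'

```text
time_s: 3.78
ee_pos: [593.2, -37.6, 139.2]
tool_rot: [-0.341, -3.12, -0.0]
force: [-0.2, 1.0, 0.4]
finger_gap: 0.004
gripper_force: 0.0
```

Request:
apply_moves --series '[{"tx": 0, "ty": 0, "tz": -15, "wx": 0, "wy": 0, "wz": 0}, {"tx": 0, "ty": 0, "tz": -30, "wx": 0, "wy": 0, "wz": 0}, {"tx": 0, "ty": 0, "tz": -45, "wx": 0, "wy": 0, "wz": 0}, {"tx": 0, "ty": 0, "tz": -60, "wx": 0, "wy": 0, "wz": 0}, {"tx": 0, "ty": 0, "tz": -66, "wx": 0, "wy": 0, "wz": 0}]'

```text
time_s: 4.2
ee_pos: [593.6, -37.7, 74.3]
tool_rot: [-0.341, -3.121, -0.0]
force: [0.4, 0.2, -0.2]
finger_gap: 0.004
gripper_force: 0.0
```

Request:
apply_moves --series '[{"tx": 5, "ty": -1, "tz": 0, "wx": 0, "wy": 0, "wz": 0}, {"tx": 10, "ty": -2, "tz": 0, "wx": 0, "wy": 0, "wz": 0}, {"tx": 15, "ty": -3, "tz": 0, "wx": 0, "wy": 0, "wz": 0}, {"tx": 20, "ty": -4, "tz": 0, "wx": 0, "wy": 0, "wz": 0}, {"tx": 25, "ty": -5, "tz": 0, "wx": 0, "wy": 0, "wz": 0}]'

```text
time_s: 4.62
ee_pos: [620.3, -43.1, 76.9]
tool_rot: [0.341, 3.122, -0.0]
force: [-0.9, 1.6, 2.3]
finger_gap: 0.008
gripper_force: 0.9
```

Request:
apply_moves --series '[{"tx": 5, "ty": -1, "tz": 0, "wx": 0, "wy": 0, "wz": 0}, {"tx": 10, "ty": -2, "tz": 0, "wx": 0, "wy": 0, "wz": 0}, {"tx": 15, "ty": -3, "tz": 0, "wx": 0, "wy": 0, "wz": 0}, {"tx": 20, "ty": -4, "tz": 0, "wx": 0, "wy": 0, "wz": 0}, {"tx": 25, "ty": -5, "tz": 0, "wx": 0, "wy": 0, "wz": 0}]'

```text
time_s: 5.03
ee_pos: [644.9, -48.2, 76.1]
tool_rot: [-0.341, -3.123, 0.0]
force: [-2.2, -0.9, 0.8]
finger_gap: 0.005
gripper_force: 0.9
```

Request:
apply_moves --series '[{"tx": 4, "ty": -1, "tz": 0, "wx": 0, "wy": 0, "wz": 0}, {"tx": 8, "ty": -2, "tz": 0, "wx": 0, "wy": 0, "wz": 0}, {"tx": 12, "ty": -3, "tz": 0, "wx": 0, "wy": 0, "wz": 0}, {"tx": 16, "ty": -4, "tz": 0, "wx": 0, "wy": 0, "wz": 0}, {"tx": 20, "ty": -4, "tz": 0, "wx": 0, "wy": 0, "wz": 0}]'

```text
time_s: 5.45
ee_pos: [664.7, -52.3, 76.0]
tool_rot: [-0.341, -3.123, 0.0]
force: [-2.2, -1.0, 0.3]
finger_gap: 0.005
gripper_force: 0.9
```

Request:
apply_moves --series '[{"tx": 2, "ty": 0, "tz": 0, "wx": 0, "wy": 0, "wz": 0}, {"tx": 3, "ty": -1, "tz": 0, "wx": 0, "wy": 0, "wz": 0}, {"tx": 4, "ty": -1, "tz": 0, "wx": 0, "wy": 0, "wz": 0}, {"tx": 5, "ty": -1, "tz": 0, "wx": 0, "wy": 0, "wz": 0}, {"tx": 5, "ty": -1, "tz": 0, "wx": 0, "wy": 0, "wz": 0}]'

```text
time_s: 5.87
ee_pos: [669.5, -53.1, 76.1]
tool_rot: [0.342, 3.123, -0.0]
force: [-0.2, -0.0, -0.8]
finger_gap: 0.005
gripper_force: 0.3
```

Request:
apply_moves --series '[{"tx": 1, "ty": 0, "tz": 0, "wx": 0, "wy": 0, "wz": 0}, {"tx": 2, "ty": 0, "tz": 0, "wx": 0, "wy": 0, "wz": 0}, {"tx": 3, "ty": -1, "tz": 0, "wx": 0, "wy": 0, "wz": 0}, {"tx": 4, "ty": -1, "tz": 0, "wx": 0, "wy": 0, "wz": 0}, {"tx": 5, "ty": -1, "tz": 0, "wx": 0, "wy": 0, "wz": 0}]'

```text
time_s: 6.28
ee_pos: [673.9, -54.1, 76.1]
tool_rot: [-0.341, -3.121, 0.0]
force: [-11.1, -1.0, 6.7]
finger_gap: 0.002
gripper_force: 5.5
```

Request:
apply_moves --series '[{"tx": 1, "ty": 0, "tz": 0, "wx": 0, "wy": 0, "wz": 0}, {"tx": 1, "ty": 0, "tz": 0, "wx": 0, "wy": 0, "wz": 0}, {"tx": 1, "ty": 0, "tz": 0, "wx": 0, "wy": 0, "wz": 0}]'

```text
time_s: 6.53
ee_pos: [673.9, -54.1, 76.1]
tool_rot: [-0.341, -3.119, 0.001]
force: [-13.9, -0.5, 7.1]
finger_gap: 0.003
gripper_force: 6.3
```

The stop sits hard against its end: force is 14 N and the position no longer changes. I'll back off, rise and go over to the pad.

Request:
apply_moves --series '[{"tx": -8, "ty": 2, "tz": 0, "wx": 0, "wy": 0, "wz": 0}, {"tx": -18, "ty": 4, "tz": 5, "wx": 0, "wy": 0, "wz": 0}, {"tx": -18, "ty": 4, "tz": 40, "wx": 0, "wy": 0, "wz": 0}, {"tx": -18, "ty": 4, "tz": 80, "wx": 0, "wy": 0, "wz": 0}, {"tx": -18, "ty": 4, "tz": 120, "wx": 0, "wy": 0, "wz": 0}]'

```text
time_s: 6.95
ee_pos: [657.3, -49.9, 197.4]
tool_rot: [-0.341, -3.123, -0.0]
force: [1.3, -0.5, -0.2]
finger_gap: 0.006
gripper_force: 0.0
```

Request:
apply_moves --series '[{"tx": -25, "ty": -16, "tz": 10, "wx": 0, "wy": 0, "wz": 0}, {"tx": -55, "ty": -34, "tz": 20, "wx": 0, "wy": 0, "wz": 0}, {"tx": -85, "ty": -52, "tz": 30, "wx": 0, "wy": 0, "wz": 0}, {"tx": -112, "ty": -70, "tz": 30, "wx": 0, "wy": 0, "wz": 0}, {"tx": -135, "ty": -84, "tz": 30, "wx": 0, "wy": 0, "wz": 0}]'

```text
time_s: 7.37
ee_pos: [521.3, -135.0, 227.1]
tool_rot: [0.341, 3.121, -0.001]
force: [0.1, -0.9, 0.3]
finger_gap: 0.005
gripper_force: 0.0
```

Request:
apply_moves --series '[{"tx": 0, "ty": 0, "tz": 0, "wx": 0, "wy": 0, "wz": 0}, {"tx": 0, "ty": 0, "tz": 0, "wx": 0, "wy": 0, "wz": 0}]'

```text
time_s: 7.53
ee_pos: [522.4, -134.6, 226.8]
tool_rot: [0.344, 3.121, -0.0]
force: [0.4, -0.4, -0.4]
finger_gap: 0.003
gripper_force: 0.0
```

```bash
python3 look.py w3
python3 - <<'E'
from h import *
s=cams.get_image('scene')['color'];t=cams.get_image('top')['color']
a=cv2.resize(s[100:250,170:320],(400,400));b=cv2.resize(t[130:280,210:360],(400,400))
w=cv2.imread('pics/w3.png')
cv2.imwrite('pics/c3.png',np.vstack([np.hstack([a,b])[:,:,::-1][:, :, :][::1][:400]])[:400])
E
```

```text
7.5333 [ 522.36  -134.625  226.826] [ 0.344  3.121 -0.   ] [ 0.371 -0.402 -0.359] 0.0033314509469172513
lever_pad 0.8 [260.1 189. ] [ 521.612 -133.518  119.   ]
lever_pad 0.5 [256.4 166.9] [ 503.088 -132.425  119.   ]
press 0.91 [262.2 162.7] [ 524.574 -131.435    0.   ]
press 0.31 [255.  168.9] [ 529.926 -141.2      0.   ]
lever 0.77 [487.8 184.5] [567.805  61.226  95.   ]
buffer 0.71 [257.2 167. ] [ 523.661 -137.024   22.   ]
```

View pics/w3.png

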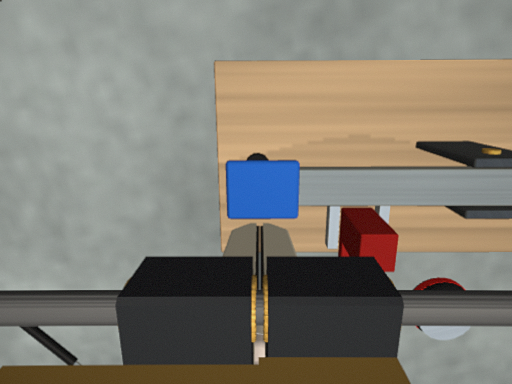

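View pics/c3.png

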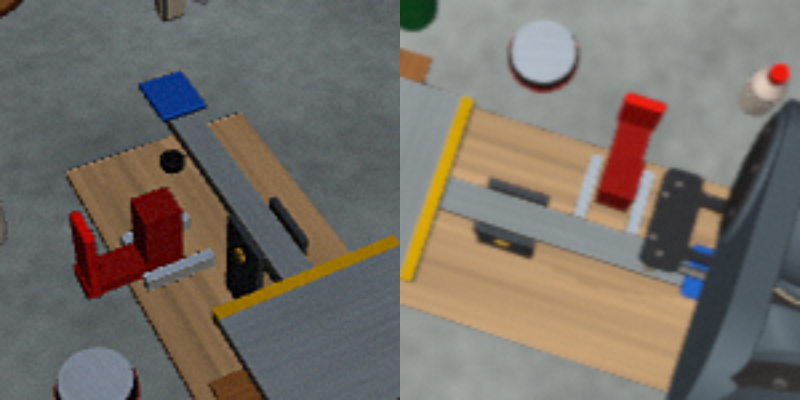

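The stop is fully out: in the scene crop its block stands clear of the lever, at about (158,225). The tool is centred over the pad. I'll descend to it, then press while tilting the tool with the lever.

Request:
apply_moves --series '[{"tx": 0, "ty": 0, "tz": -30, "wx": 0, "wy": 0, "wz": 0}, {"tx": 0, "ty": 0, "tz": -60, "wx": 0, "wy": 0, "wz": 0}, {"tx": 0, "ty": 0, "tz": -80, "wx": 0, "wy": 0, "wz": 0}, {"tx": 0, "ty": 0, "tz": -88, "wx": 0, "wy": 0, "wz": 0}, {"tx": 0, "ty": 0, "tz": -91, "wx": 0, "wy": 0, "wz": 0}]'

```text
time_s: 8.4
ee_pos: [522.0, -133.8, 133.9]
tool_rot: [-0.341, -3.121, -0.001]
force: [0.0, 0.5, 0.8]
finger_gap: 0.008
gripper_force: 0.0
```

Request:
apply_moves --series '[{"tx": 0, "ty": 0, "tz": -2, "wx": 0, "wy": 0, "wz": 0}, {"tx": 0, "ty": 0, "tz": -4, "wx": 0.01, "wy": -0.002, "wz": 0}, {"tx": 0, "ty": 0, "tz": -7, "wx": 0.025, "wy": -0.005, "wz": 0}, {"tx": 0, "ty": 0, "tz": -10, "wx": 0.04, "wy": -0.009, "wz": 0}, {"tx": 0, "ty": 0, "tz": -13, "wx": 0.055, "wy": -0.012, "wz": 0}]'

```text
time_s: 8.82
ee_pos: [523.7, -135.5, 124.4]
tool_rot: [0.339, 3.112, 0.085]
force: [-3.9, -9.5, 11.4]
finger_gap: 0.006
gripper_force: 5.7
```

Request:
apply_moves --series '[{"tx": 0, "ty": -2, "tz": -4, "wx": 0.018, "wy": -0.004, "wz": 0}, {"tx": 0, "ty": -2, "tz": -8, "wx": 0.038, "wy": -0.008, "wz": 0}, {"tx": 0, "ty": -2, "tz": -12, "wx": 0.058, "wy": -0.013, "wz": 0}, {"tx": 0, "ty": -2, "tz": -16, "wx": 0.077, "wy": -0.017, "wz": 0}, {"tx": 0, "ty": -2, "tz": -20, "wx": 0.096, "wy": -0.021, "wz": 0}]'

```text
time_s: 9.23
ee_pos: [524.2, -137.8, 104.5]
tool_rot: [0.337, 3.092, 0.237]
force: [-3.1, -7.9, 10.4]
finger_gap: 0.004
gripper_force: 6.0
```

Request:
apply_moves --series '[{"tx": 0, "ty": 0, "tz": -4, "wx": 0.019, "wy": -0.004, "wz": 0}, {"tx": 0, "ty": 0, "tz": -8, "wx": 0.038, "wy": -0.008, "wz": 0}, {"tx": 0, "ty": 0, "tz": -12, "wx": 0.058, "wy": -0.013, "wz": 0}, {"tx": 0, "ty": 0, "tz": -16, "wx": 0.077, "wy": -0.017, "wz": 0}, {"tx": 0, "ty": 0, "tz": -20, "wx": 0.096, "wy": -0.021, "wz": 0}]'

```text
time_s: 9.65
ee_pos: [524.3, -137.8, 84.4]
tool_rot: [0.334, 3.067, 0.387]
force: [-1.8, -6.4, 9.6]
finger_gap: 0.003
gripper_force: 5.7
```

Request:
apply_moves --series '[{"tx": 0, "ty": 0, "tz": -3, "wx": 0.015, "wy": -0.003, "wz": 0}, {"tx": 0, "ty": 0, "tz": -6, "wx": 0.03, "wy": -0.006, "wz": 0}, {"tx": 0, "ty": 0, "tz": -9, "wx": 0.045, "wy": -0.009, "wz": 0}, {"tx": 0, "ty": 0, "tz": -12, "wx": 0.06, "wy": -0.013, "wz": 0}, {"tx": 0, "ty": 0, "tz": -14, "wx": 0.07, "wy": -0.015, "wz": 0}]'

```text
time_s: 10.07
ee_pos: [524.1, -136.8, 70.2]
tool_rot: [0.333, 3.044, 0.499]
force: [0.3, 1.0, 9.1]
finger_gap: 0.007
gripper_force: 4.9
```

Request:
apply_moves --series '[{"tx": 0, "ty": 0, "tz": -1, "wx": 0, "wy": 0, "wz": 0}, {"tx": 0, "ty": 0, "tz": -2, "wx": 0, "wy": 0, "wz": 0}, {"tx": 0, "ty": 0, "tz": -3, "wx": 0, "wy": 0, "wz": 0}, {"tx": 0, "ty": 0, "tz": -4, "wx": 0, "wy": 0, "wz": 0}, {"tx": 0, "ty": 0, "tz": -5, "wx": 0, "wy": 0, "wz": 0}]'

```text
time_s: 10.48
ee_pos: [524.1, -136.2, 65.5]
tool_rot: [0.332, 3.045, 0.5]
force: [-0.2, 3.5, 16.0]
finger_gap: 0.005
gripper_force: 7.2
```

Request:
apply_moves --series '[{"tx": 0, "ty": 0, "tz": -1, "wx": 0, "wy": 0, "wz": 0}, {"tx": 0, "ty": 0, "tz": -1, "wx": 0, "wy": 0, "wz": 0}, {"tx": 0, "ty": 0, "tz": -1, "wx": 0, "wy": 0, "wz": 0}]'

```text
time_s: 10.73
ee_pos: [524.3, -136.2, 65.3]
tool_rot: [0.332, 3.044, 0.5]
force: [-3.3, 3.3, 20.4]
finger_gap: 0.004
gripper_force: 9.5
```

Request:
apply_moves --series '[{"tx": 0, "ty": 0, "tz": -1, "wx": 0, "wy": 0, "wz": 0}, {"tx": 0, "ty": 0, "tz": -1, "wx": 0, "wy": 0, "wz": 0}, {"tx": 0, "ty": 0, "tz": -1, "wx": 0, "wy": 0, "wz": 0}]'

```text
time_s: 10.98
ee_pos: [524.4, -136.2, 65.1]
tool_rot: [0.331, 3.044, 0.501]
force: [-5.8, 3.1, 31.5]
finger_gap: 0.0
gripper_force: 14.3
```

Run:
```python
from h import *
s,w=wrist();c=cams.get_image('scene')['color']
print(s['ee_pos'],s['force'])
cv2.imwrite('pics/c4.png',np.hstack([cv2.resize(c[110:290,150:330],(400,400)),cv2.resize(w['color'],(400,400))])[:,:,::-1])
```

```text
[ 524.39071167 -136.18156017   65.0541379 ] [-5.76611586  3.10285576 31.54901664]
```

View pics/c4.png

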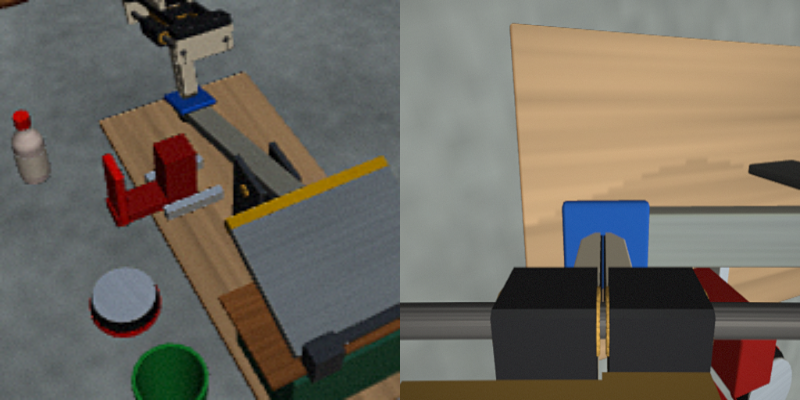

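The pictures show the lever down on the buffer under the fingertips, the plate raised and the stop clear. The bottle, tin and tumbler are untouched, so I'm handing it in.

```bash
python3 -c "
from rig import ctrl
print(ctrl.finish_job())"
```

```text
the job is handed in; nothing more can be done
None
```

The job is handed in: the stop is pushed fully out, the pad is held down on the buffer with about 31 N, the plate is raised, and the bottle, tin and tumbler were not touched.

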